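# Align the quarter-turn fastener, fit the access cover and hold it pressed

### The job

First turn the orange quarter-turn fastener on the open grey sensor housing until its wing lines up with the two white marks on the housing rim. Then take the loose blue cover plate by its black handle, lower it onto the housing so that the fastener comes up through the cover's slot, and press it down flat against the spring plungers until it lies on the rim. Finish while still holding the cover fully pressed down, with the fastener left in line (not locked), and do not disturb the mug, the swab jar or the side cutters.

Things in the scene. Friction and masses are not known exactly. Their poses are not given: they have to be found in the camera images.
- housing: Open grey sensor housing fixed level on the bench, 126 (x) x 166 (y) x 45 mm high. Origin: centre of its underside, z up. Four steel corner guides, 12 mm above the rim, leave 116 x 156 mm for the cover. Four brass plungers at (+-40, +-60) mm stand 6 mm above the rim; pressing all flush takes about 12 N. Low gland on the -y side (16 mm) and feet on the x sides (24 mm).
- seat (a point): Centre of the housing's rim plane, 45 mm above the housing's origin, axes as the housing's. The cover is home when its underside centre is here, its x and y along the housing's x and y.
- fastener (a joint): Turn of the orange fastener about its vertical axis, rad, positive anticlockwise from above. 0: wing's long side along the housing's x axis, in line with the white rim marks and the cover's slot. Starts 0.7 to 1.4; stops at -0.5 and 1.9, none at 0; friction (0.04 N m) keeps it where it is left.
- fastener_grip (a point): Point on the fastener's axis to grip its wing, 30 mm above the rim plane, 50 mm from the housing's centre along its +y. The wing is an upright orange plate 36 mm long, 8 mm thick, 7 to 36 mm above the rim plane, white line along its top. The point turns with it: x along the wing's length, y its thickness.
- cover: Loose blue-painted cover plate 110 (x) x 150 (y) x 5 mm, about 0.25 kg, flat on the white band of the bench (6 mm below z = 0). Origin: centre of its underside, z up. Slot 44 mm (x) by 16 mm (y), 50 mm from the centre along +y, white dashes beside it. Fits the housing one way round only (slot over the fastener).
- handle (a point): Grip point of the cover's black handle, on the cover's z axis 27 mm above its underside, axes as the cover's. The handle bar is 14 mm thick (cover x), 60 mm long (cover y), and spans 15 to 35 mm above the cover's underside; it stands on two posts.
- slot (a point): Centre of the cover's slot at the plate's top face, 50 mm from the cover's centre along its +y.
- tea_mug: Bystander: white dotted mug, 92 mm across, 93 mm high, standing on the white band; origin at its underside. Leave alone.
- swab_jar: Bystander: clear jar of white swabs, 53 mm across, 81 mm high, standing on the white band; origin at the centre of its underside. Leave alone.
- side_cutters: Bystander: side cutters with orange handles, 69 x 128 x 13 mm, lying on the dark mat to the right; origin at the centre of the underside. Leave alone.
Mind the look-alikes: they are no part of the job. There is more than one size of the housing; the one meant has the size given above.

How it is judged:
By the outcome, as a careful person would: the job done as asked, in the order asked, and still so for the second after the job is handed in, while the arm keeps its last pose, push and grip.
It also fails if it takes over 59 s, if anything falls off the work surface, if the arm or the gripper's body presses on something with over 40 N, if the wrist force passes 120 N, or if a joint passes its speed limit or range.

### The arm

A 7-joint arm with a two-finger parallel gripper is mounted at the origin on the work surface; the furniture and walls round the work are solid. World frame = base frame: x ahead of the robot, y to its left, z up, the work surface at z = 0. Lengths are in m, angles in rad, forces in N, time in s.
With the tool pointing down it reaches from about 0.35 to 0.9 m from the base axis. Payload 7.2 kg.
Tool frame: the origin (TCP) lies midway between the tips of the shut fingers; the grasp point (between the pads) lies 19 mm behind it; z points along the fingers, x is the direction in which the jaws open and shut, and the axes are right-handed (so a half turn about z gives the same grasp; the last joint's range is limited). The gripper opens to 88 mm and grips with 3 to 60 N. Pads are 20 mm wide; open, the fingers measure 115 mm over their backs; the gripper's body (75 mm by 178 mm) begins 61 mm behind the grasp point.
Start: joints at [1.169, 0.411, -0.013, 1.596, 0.006, 1.134, -0.082], TCP at [0.205, -0.591, 0.186] pointing down, gripper open.
Joint ranges: [-2.95, 2.95], [-0.29, 1.99], [-1.47, 1.44], [0.14, 2.54], [-1.03, 4.17], [0.13, 1.85], [-2.86, 2.86]. Speed limits (rad/s): [2.39, 2.39, 3.01, 3.01, 3.14, 3.14, 3.14].

### API

Orientations are given as a rotation vector (axis times angle).
In Python, from plant import ctrl, ungrasp, grasp, planner, imaging, workorder, sensors gives the robot as it stands. Calls block until the motion is done:
- ctrl.goto(position, orientation): joint-space move of the TCP to a pose.
- ctrl.line_to(position, orientation=None, rate=0.15): straight line of the TCP; orientation=None keeps the orientation; rate is the mean speed in m/s.
- ctrl.movej(angles): joint-space move.
- ungrasp() and grasp(effort=None): open the fingers fully, or close them until they stop; effort is the grip in N (None keeps the last).
- ctrl.dwell(seconds).
- planner.inverse_kinematics(position, orientation): joint angles nearest the present ones, or None.
- imaging.get_image(name): name is "scene" or "side" or "wrist"; returns a dict with "frame" (420x560x3 uint8, red, green, blue), "camera_matrix" (3x3 intrinsics, pixels), "distortion" ([k1, k2, p1, p2, k3] as OpenCV has them; the pictures are not rectified), "world_to_cam" (4x4, takes a point from world to camera coordinates); the wrist camera has in their place "tool_from_camera" (4x4, takes a point from camera to tool coordinates, whose origin is the TCP and whose axes are the tool frame's). Camera axes: x right, y down, z forward; pixel columns grow to the right and rows downward; lengths in m; the calibration is good to about 2 mm. A picture is of the moment at which its call begins: read the wrist's pose just before it. There is no depth.
A pose or a line that the arm cannot do raises ctrl.IKError and nothing moves.
- workorder.sign_off(): hands the job in, once; it reports no verdict.
Readings, each from a call of its own:
- sensors.read_clock(): time.
- sensors.read_joint_pos(): joint angles.
- sensors.read_dq(): joint speeds.
- sensors.read_joint_torque(): joint torques, N m.
- sensors.read_tcp_pos(): TCP position.
- sensors.read_tcp_rot(): TCP orientation.
- sensors.read_ft_force(): force on the tool from outside, world axes, zero at the start.
- sensors.read_wrist_torque(): the same for the moment, N m.
- sensors.read_finger_gap(): finger opening in m.
Only numpy, scipy, OpenCV 4.12 (cv2) and the standard library are available. Lean on these libraries where they do the work, as an engineer would, in place of code of your own. Each camera call takes 0.05 s, during which the arm holds its last target.

## Working session

There is one attempt and no reset: what is moved stays moved. The work goes in short steps, each a Python script; the robot and the scene stay as the last script left them, time stands still between calls to the robot, and variables do not carry over. Pictures are saved under pics/ and viewed, and the job is handed in when it is done.

```bash
ls; mkdir -p pics
python3 - <<'E'
from plant import imaging,sensors
import cv2
print(sensors.read_clock(),sensors.read_tcp_pos(),sensors.read_tcp_rot(),sensors.read_finger_gap())
for n in ["scene","side","wrist"]:
    d=imaging.get_image(n)
    cv2.imwrite(f"pics/{n}0.png",d["frame"][:,:,::-1])
    print(n,{k:v for k,v in d.items() if k!="frame"})
E
```

```text
pics
0.0 [ 0.20452885 -0.58998186  0.18489664] [-2.55892202e+00  1.82104129e+00  2.19240546e-03] 0.08801356225618756
scene {'camera_matrix': array([[531.85845467,   0.        , 273.3905634 ],
       [  0.        , 531.85845467, 213.50850667],
       [  0.        ,   0.        ,   1.        ]]), 'distortion': array([-0.20803063,  0.        ,  0.        ,  0.        ,  0.        ]), 'world_to_cam': array([[ 0.90706983, -0.42092029,  0.00710104, -0.53027037],
       [-0.22104712, -0.49056944, -0.84289964,  0.12843906],
       [ 0.35827711,  0.76299917, -0.53802396,  1.33384789],
       [ 0.        ,  0.        ,  0.        ,  1.        ]])}
side {'camera_matrix': array([[389.12778832,   0.        , 284.47426604],
       [  0.        , 389.12778832, 212.2774057 ],
       [  0.        ,   0.        ,   1.        ]]), 'distortion': array([-0.00976192,  0.        ,  0.        ,  0.        ,  0.        ]), 'world_to_cam': array([[-0.87033171, -0.49220927, -0.0158983 ,  0.42229847],
       [-0.24324878,  0.45773779, -0.8551644 ,  0.26718257],
       [ 0.4281971 , -0.74040945, -0.51811302,  0.84598061],
       [ 0.        ,  0.        ,  0.        ,  1.        ]])}
wrist {'camera_matrix': array([[305.25704176,   0.        , 277.43263164],
       [  0.        , 305.25704176, 209.64707334],
       [  0.        ,   0.        ,   1.        ]]), 'distortion': array([0.02097979, 0.        , 0.        , 0.        , 0.        ]), 'tool_from_camera': array([[ 9.99999964e-01, -7.62533711e-05, -2.58019021e-04,
         9.34430087e-04],
       [ 1.37008207e-04,  9.69666677e-01,  2.44431006e-01,
        -6.73121068e-02],
       [ 2.31553759e-04, -2.44431032e-01,  9.69666652e-01,
        -1.98265018e-01],
       [ 0.00000000e+00,  0.00000000e+00,  0.00000000e+00,
         1.00000000e+00]])}
```

View pics/scene0.png

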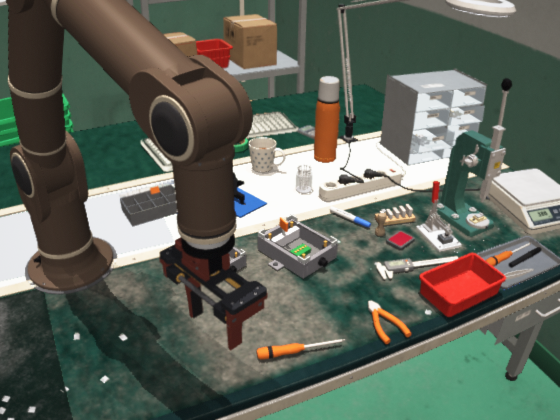

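View pics/side0.png

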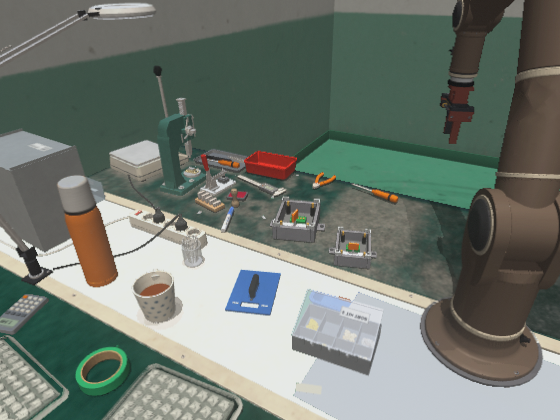

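View pics/wrist0.png

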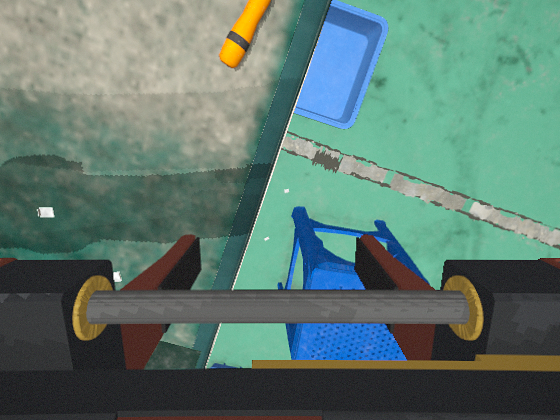

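The scene view shows the larger open housing at about (298,245) with the arm partly over a smaller look-alike. In the side view the large housing is at (298,220), the small one at (353,245), the blue cover at (255,290), the mug at (155,297) and the jar at (192,250). Next I'll localise roughly and view from above with the wrist camera.

```bash
cat > h.py <<'E'
import numpy as np, cv2
from scipy.spatial.transform import Rotation as R
from plant import ctrl,ungrasp,grasp,planner,imaging,workorder,sensors
def snap(n,name):
    p=np.array(sensors.read_tcp_pos());r=R.from_rotvec(sensors.read_tcp_rot()).as_matrix()
    d=imaging.get_image(n)
    cv2.imwrite(f"pics/{name}.png",d["frame"][:,:,::-1])
    if n=="wrist":
        T=np.eye(4);T[:3,:3]=r;T[:3,3]=p
        d["cw"]=T@d["tool_from_camera"]
    else: d["cw"]=np.linalg.inv(d["world_to_cam"])
    np.savez(f"pics/{name}.npz",**d)
    return d
def load(name): return dict(np.load(f"pics/{name}.npz"))
def rays(d,px):
    u=cv2.undistortPoints(np.array(px,float).reshape(-1,1,2),d["camera_matrix"],d["distortion"])[:,0]
    v=np.c_[u,np.ones(len(u))]@d["cw"][:3,:3].T
    return d["cw"][:3,3],v
def onz(d,px,z):
    o,v=rays(d,px); return o+v*((z-o[2])/v[:,2])[:,None]
def proj(d,P):
    M=np.linalg.inv(d["cw"]);rv=cv2.Rodrigues(M[:3,:3])[0]
    return cv2.projectPoints(np.array(P,float).reshape(-1,1,3),rv,M[:3,3],d["camera_matrix"],d["distortion"])[0][:,0]
def down(yaw): # tool x at angle yaw in world, z down
    c,s=np.cos(yaw),np.sin(yaw)
    return R.from_matrix(np.array([[c,s,0],[s,-c,0],[0,0,-1]])).as_rotvec()
E
python3 - <<'E'
from h import *
d=snap("side","s1")
f=cv2.imread("pics/s1.png")
cv2.imwrite("pics/s1c.png",cv2.resize(f[180:330,120:390],None,fx=2.96,fy=2.96,interpolation=cv2.INTER_CUBIC))
print(onz(d,[[298,215]],.045),onz(d,[[255,292]],-.006),onz(d,[[353,240]],.03),onz(d,[[155,310]],0),onz(d,[[192,262]],0))
r=R.from_rotvec(sensors.read_tcp_rot()).as_matrix();print(r)
E
```

```text
[[ 0.54497113 -0.19171399  0.045     ]] [[ 0.50643845  0.11380537 -0.006     ]] [[ 0.35511477 -0.16674817  0.03      ]] [[0.67823957 0.28520698 0.        ]] [[0.72261801 0.10198057 0.        ]]
[[ 3.27695043e-01 -9.44783471e-01 -3.90525752e-04]
 [-9.44783093e-01 -3.27695263e-01  8.49314257e-04]
 [-9.30391510e-04  9.06460568e-05 -9.99999563e-01]]
```

View pics/s1c.png

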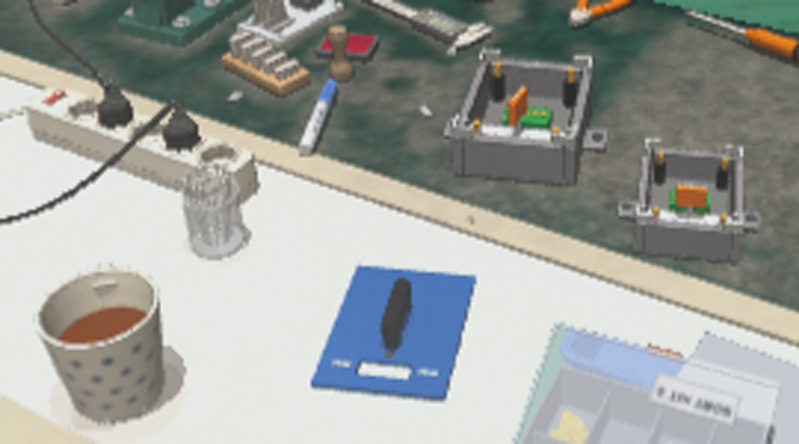

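The crop shows the big housing with its orange wing around (517,107) in the crop, and the blue cover with its slot on the near side and its handle at (396,315). I'll look from above at both.

Run:
```python
from h import *
def look(P,yaw,z,dy,name):
    ty=np.array([np.sin(yaw),-np.cos(yaw)])
    p=np.array([*(np.array(P)-ty*dy),z])
    ctrl.goto(p,down(yaw)); ctrl.dwell(.2)
    return snap("wrist",name)
t=sensors.read_clock()
d=look([.545,-.19],-1.57,.27,-.03,"w1")
print(sensors.read_clock()-t, sensors.read_tcp_pos(), sensors.read_joint_pos())
s=snap("side","s2"); s=snap("scene","c2")
d=look([.506,.114],-1.57,.25,-.03,"w2")
print(sensors.read_clock()-t, sensors.read_tcp_pos(), sensors.read_joint_pos())
snap("scene","c3")
```

```text
2.1083 [ 0.51480379 -0.19065255  0.26987602] [ 0.47814417  0.23485793 -0.25857803  1.64921483  0.06247567  1.26581462
 -1.36347734]
3.6332999999999998 [0.47638379 0.11297698 0.24994159] [ 0.09726627  0.16085791 -0.48339453  1.7985704   0.07996454  1.20151472
 -1.9816007 ]
```

View pics/w1.png

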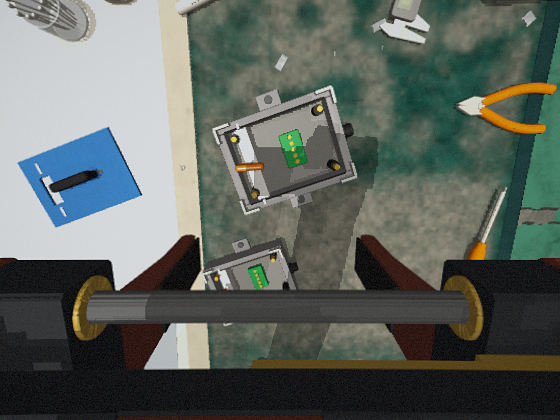

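View pics/w2.png

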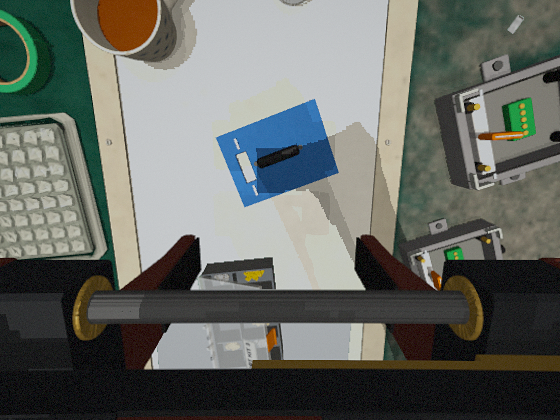

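The wrist view w1 shows the target housing with corners about (218,128), (332,90), (355,178), (248,212), its wing at about (250,166) and the gland to the right. w2 shows the cover with corners about (217,137), (317,99), (339,170), (245,207), slot at (246,167) and handle at (278,156). I'll zoom in for exact points.

Run:
```python
from h import *
f=cv2.imread("pics/w1.png")
cv2.imwrite("pics/w1z.png",cv2.resize(f[80:220,200:370],None,fx=4.2,fy=4.2,interpolation=cv2.INTER_CUBIC))
f=cv2.imread("pics/w2.png")
cv2.imwrite("pics/w2z.png",cv2.resize(f[90:220,200:350],None,fx=4.5,fy=4.5,interpolation=cv2.INTER_CUBIC))
d=load("w2")
hsv=cv2.cvtColor(f,cv2.COLOR_BGR2HSV)
m=cv2.inRange(hsv,(100,120,30),(125,255,255))
m=cv2.morphologyEx(m,cv2.MORPH_CLOSE,np.ones((15,15)))
cs,_=cv2.findContours(m,cv2.RETR_EXTERNAL,cv2.CHAIN_APPROX_NONE)
c=max(cs,key=cv2.contourArea)
P=onz(d,c[:,0]+0.0,-.001)
(cx,sz,a)=cv2.minAreaRect((P[:,:2]*1000).astype(np.float32)); print("cover rect",cx,sz,a)
print(cv2.boundingRect(c))
```

```text
cover rect (512.583740234375, 111.745849609375) (108.80587768554688, 148.81671142578125) 20.359397888183594
(216, 99, 123, 108)
```

View pics/w1z.png

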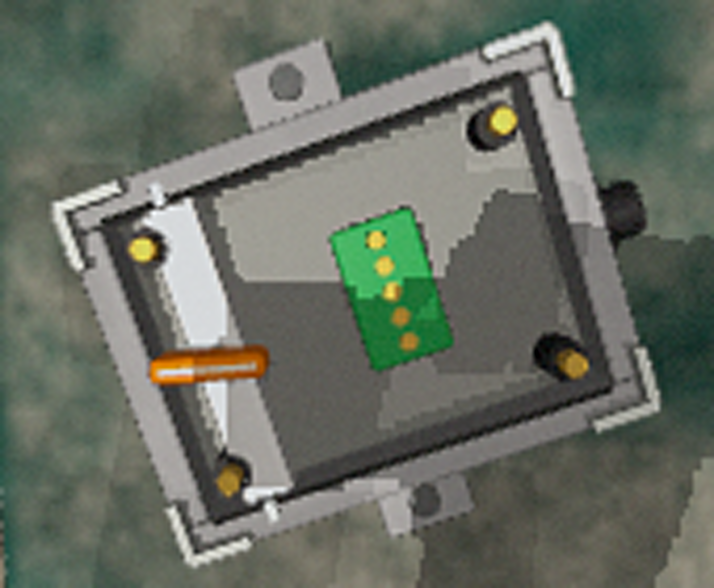

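View pics/w2z.png

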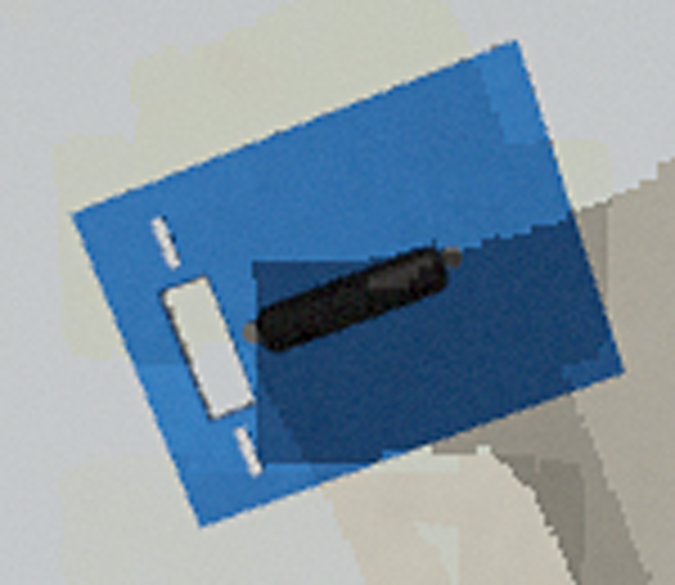

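The zooms are clear: plunger tops at crop (142,249), (503,120), (572,365), (230,481) and wing from (152,372) to (268,360). In w2z the cover slot is at (207,347).

Run:
```python
from h import *
d=load("w1"); f=d["frame"][:,:,::-1]; o=np.array([200,80]); 
tr=lambda q:(np.array(q,float)+.5)/4.2-.5+o
pl=tr([(142,249),(503,120),(572,365),(230,481)])
P=onz(d,pl,.051)
for i in range(4): print(P[i],np.linalg.norm(P[i]-P[(i+1)%4]))
c=P.mean(0); L=np.array([(40,60),(40,-60),(-40,-60),(-40,60)])/1e3
# similarity fit
z=(P[:,0]-c[0])+1j*(P[:,1]-c[1]); l=L[:,0]+1j*L[:,1]
k=(z*l.conj()).sum()/(abs(l)**2).sum(); print("housing",c,abs(k),np.degrees(np.angle(k)))
print("res mm",np.round(abs(z-k*l)*1e3,1))
# guides at z 57
G=onz(d,tr([(52,207),(552,22),(660,410),(193,565)]),.057); print("guides c",G.mean(0),[np.linalg.norm(G[i]-G[(i+1)%4]) for i in range(4)], [np.degrees(np.arctan2(*(G[i]-G[j])[:2][::-1])) for i,j in ((0,1),(3,2),(0,3),(1,2))])
hsv=cv2.cvtColor(np.ascontiguousarray(f),cv2.COLOR_BGR2HSV)
m=cv2.inRange(hsv,(5,150,120),(16,255,255)); m[:, :230]=0; m[:,275:]=0; m[:150]=0;m[185:]=0
print(m.astype(bool).sum())
ys,xs=np.nonzero(m); 
W=onz(d,np.c_[xs,ys],.081)[:,:2]
print("wing rect",cv2.minAreaRect((W*1000).astype(np.float32)))
th=np.angle(k); cc=c[:2]+.05*np.array([-np.sin(th),np.cos(th)]); print("predicted axis",cc)
print("pred px axis top",proj(d,[*cc,.081]), "crop",(proj(d,[*cc,.081])-o)*4.2)
M=onz(d,tr([(157,195),(270,508)]),.045); print("marks",M,M.mean(0))
```

```text
[ 0.57407745 -0.13286135  0.051     ] 0.11935556749877184
[ 0.61271975 -0.24578842  0.051     ] 0.07928328557918014
[ 0.53744522 -0.27067987  0.051     ] 0.11778009375405192
[ 0.49931133 -0.15924398  0.051     ] 0.07928439691726795
housing [ 0.55588844 -0.20214341  0.051     ] 0.9889679579055968 18.883454752900306
res mm [0.3 0.4 0.5 0.4]
guides c [ 0.55562844 -0.20259287  0.057     ] [np.float64(0.16130075447547604), np.float64(0.12294657804957583), np.float64(0.16009150608574635), np.float64(0.12161895326478248)] [np.float64(109.24354380146605), np.float64(108.76889670183942), np.float64(19.461656595171416), np.float64(18.89320258244699)]
89
wing rect ((540.4271240234375, -155.70481872558594), (8.318391799926758, 32.911441802978516), 5.4102911949157715)
predicted axis [ 0.53970623 -0.15483446]
pred px axis top [[248.52898044 167.37443275]] crop [[203.82171785 366.97261753]]
marks [[ 0.59064218 -0.13740681  0.045     ]
 [ 0.48882336 -0.17211266  0.045     ]] [ 0.53973277 -0.15475974  0.045     ]
```

Housing: centre (0.556,-0.202), yaw 19.0°. The plunger and guide fits agree, the sizes are within 1–2%, and the marks' midpoint matches the predicted fastener axis at (0.5397,-0.1548) to within 0.1 mm. The wing is at about 95.4° in the world frame, so joint ≈ 1.33 rad, which is in the given range. Now I'll check IK and grip it.

Run:
```python
from h import *
print(sensors.read_clock())
for y in (5.4,-33,-71.0,185.4,147,109):
    q=planner.inverse_kinematics([.5398,-.1550,.060],down(np.radians(y)))
    print(y,None if q is None else np.round(q,2))
for y in (20.4,200.4): print(y,np.round(planner.inverse_kinematics([.5126,.1117,.0],down(np.radians(y))),2))
for y in (18.9,198.9): print(y,np.round(planner.inverse_kinematics([.5557,-.2024,.055],down(np.radians(y))),2))
```

```text
3.8833
5.4 [ 0.57  0.5  -0.5   1.85  0.31  0.87  0.02]
-33 [ 0.49  0.48 -0.39  1.86  0.23  0.85 -0.59]
-71.0 [ 0.42  0.47 -0.3   1.86  0.18  0.84 -1.21]
185.4 [ 0.04  0.45  0.2   1.89 -0.12  0.81 -2.75]
147 [-0.61  0.82  1.25  1.93 -0.89  1.1  -2.7 ]
109 [ 1.02  0.81 -1.24  1.83  0.85  1.16  1.39]
20.4 [ 0.18  0.57 -0.63  1.97  0.49  0.75 -0.39]
200.4 [-0.62  0.51  0.4   2.03 -0.32  0.66 -2.79]
18.9 [ 0.64  0.55 -0.51  1.78  0.34  0.9   0.31]
198.9 [ 0.36  0.5  -0.12  1.8   0.08  0.84 -2.61]
```

Run:
```python
from h import *
y0=np.radians(5.4)
ctrl.goto([.5398,-.1550,.17],down(y0))
ctrl.line_to([.5398,-.1550,.060],down(y0),rate=.12)
ctrl.dwell(.1)
print(sensors.read_clock(),sensors.read_tcp_pos(),sensors.read_ft_force())
snap("wrist","w3"); snap("scene","c4"); snap("side","s4")
```

```text
6.8667 [ 0.54044193 -0.15515368  0.06086977] [ 0.21671579  0.06056078 -0.17643429]
```

View pics/w3.png

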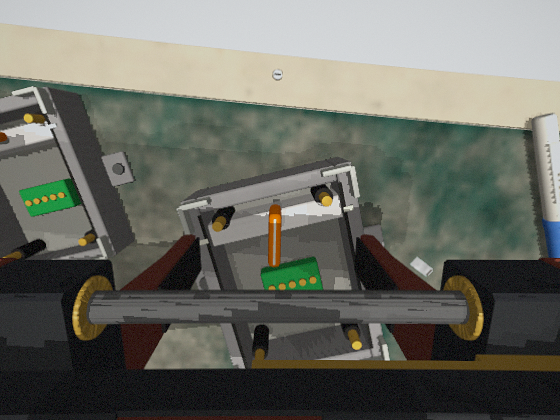

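View pics/s4.png

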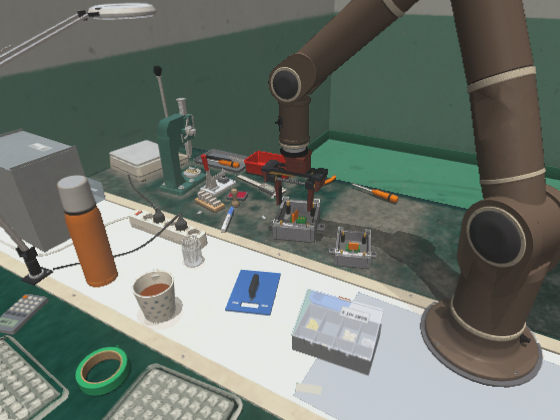

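The wing at (275,235) sits centred between the fingers and parallel to the pads, with no contact force. I'll grip and turn.

Run:
```python
from h import *
grasp(15)
print(sensors.read_clock(),sensors.read_finger_gap(),np.round(sensors.read_ft_force(),1))
P=[.5400,-.1550,.060]
for y in (-14,-33,-52,-71.0):
    ctrl.line_to(P,down(np.radians(y)),rate=.1)
    print(y,round(sensors.read_clock(),2),np.round(sensors.read_tcp_pos(),4),np.round(sensors.read_ft_force(),1),np.round(sensors.read_wrist_torque(),2))
ctrl.dwell(.2)
r=R.from_rotvec(sensors.read_tcp_rot()).as_matrix();print(np.degrees(np.arctan2(r[1,0],r[0,0])),sensors.read_finger_gap())
```

```text
8.3583 0.00042046431437739077 [ 0.2  0.1 -0.5]
-14 8.85 [ 0.54   -0.1549  0.06  ] [-0.5  1.  -0.3] [-0.03 -0.04  0.02]
-33 9.33 [ 0.54   -0.1549  0.06  ] [ 0.6 -0.   0. ] [-0.05 -0.02 -0.03]
-52 9.82 [ 0.54   -0.1549  0.06  ] [-0.4  0.1  0.2] [ 0.02 -0.02 -0.04]
-71.0 10.3 [ 0.54   -0.1549  0.06  ] [-0.7 -0.2  0.6] [ 0.02 -0.05 -0.02]
-70.88481517289105 0.0003659152617169382
```

The gap is ~0, so the fingers missed the wing. I'll look.

Run:
```python
from h import *
snap("wrist","w4"); snap("scene","c5"); snap("side","s5")
a=cv2.imread("pics/c5.png")[190:310,220:380]; b=cv2.imread("pics/s5.png")[160:250,240:380]
cv2.imwrite("pics/c5z.png",cv2.resize(a,(800,600),interpolation=cv2.INTER_CUBIC))
cv2.imwrite("pics/s5z.png",cv2.resize(b,(800,514),interpolation=cv2.INTER_CUBIC))
```

```text
(no output)
```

View pics/w4.png

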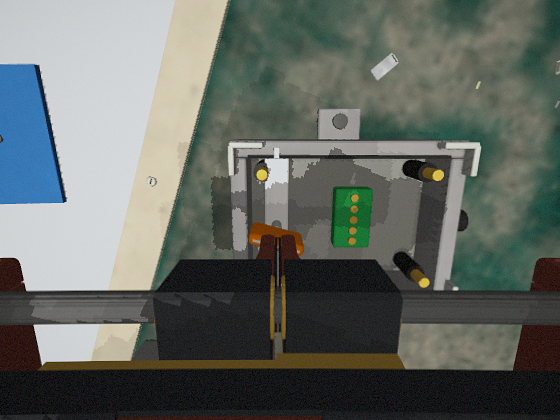

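View pics/c5z.png

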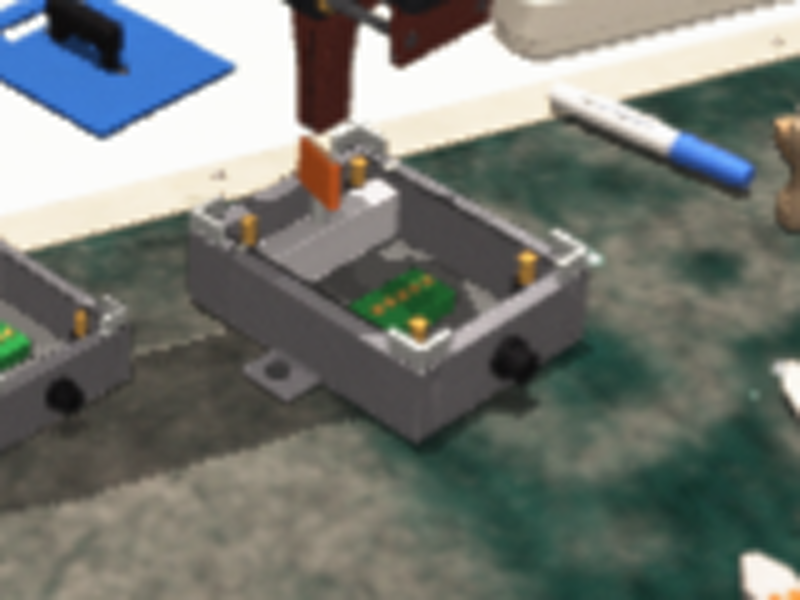

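View pics/s5z.png

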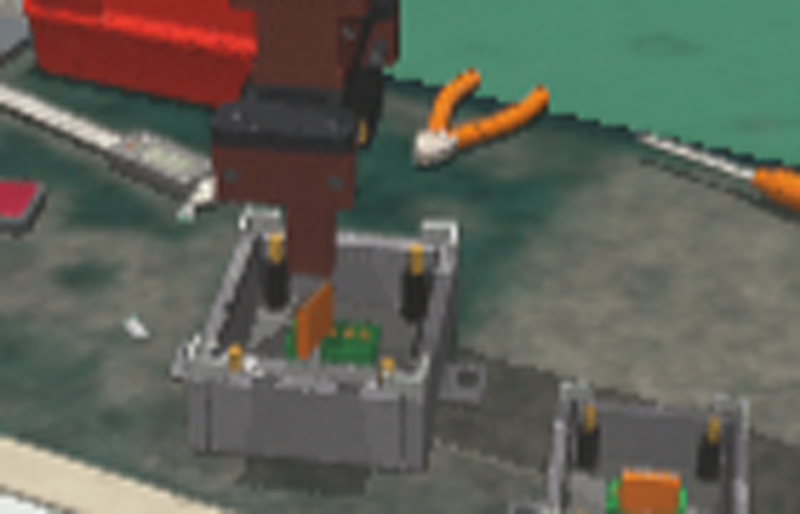

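In c5z the finger tip ends at crop (320,128), apparently just above or behind the wing top at (303,140). That suggests a position or height error. I'll check by projecting predicted points into all views.

Run:
```python
from h import *
th=np.radians(18.95);c=np.array([.5557,-.2023]);Rm=np.array([[np.cos(th),-np.sin(th)],[np.sin(th),np.cos(th)]])
pts=[]
for l in [(40,60),(40,-60),(-40,-60),(-40,60)]: pts.append([*(c+Rm@np.array(l)/1e3),.051])
ax=c+Rm@np.array([0,.05])
w=np.radians(95.4);u=np.array([np.cos(w),np.sin(w)])*.018
for s in(1,-1): pts.append([*(ax+s*u),.081])
for s in(1,-1): pts.append([*(ax+s*u),.052])
pts.append(sensors.read_tcp_pos())
for n,o,k in (("c5",(220,190),5),("s5",(240,160),800/140),("w4",(220,100),3)):
    d=load(n);p=proj(d,pts)
    f=d["frame"][:,:,::-1][o[1]:o[1]+190 if n=="w4" else o[1]+int(600/k),o[0]:o[0]+int(800/k)]
    f=cv2.resize(np.ascontiguousarray(f),None,fx=k,fy=k,interpolation=cv2.INTER_CUBIC)
    for i,q in enumerate((p-o+.5)*k):
        cv2.drawMarker(f,tuple(int(v) for v in q),(255,0,255) if i<4 else (255,255,0) if i<8 else (0,255,255),cv2.MARKER_CROSS,14,1)
    cv2.imwrite(f"pics/{n}p.png",f)
```

```text
(no output)
```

View pics/c5p.png

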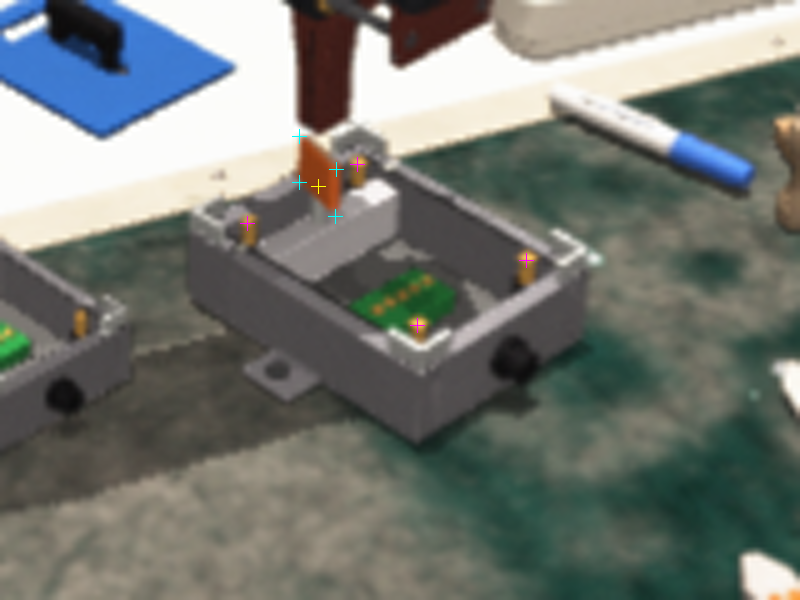

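View pics/s5p.png

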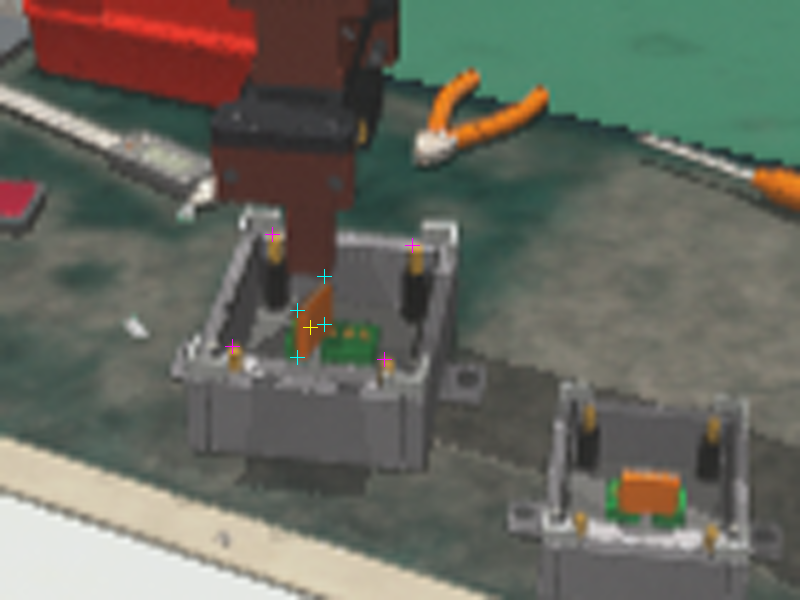

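View pics/w4p.png

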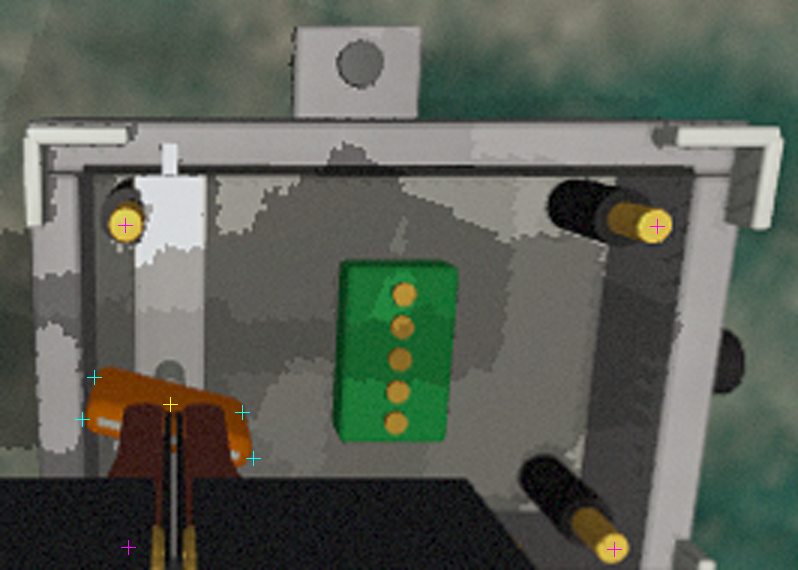

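The housing prediction matches in all three views (magenta on the plungers). The reported TCP (yellow) projects about 50–60 crop px below the visible fingertips, so the tips are really about 25–30 mm above where the TCP reading claims, which explains the miss. I'll measure that offset from both fixed views.

```bash
python3 - <<'E'
from h import *
t=np.array(sensors.read_tcp_pos()); r=R.from_rotvec(sensors.read_tcp_rot()).as_matrix()
for n,o,k in (("c5",(220,190),5),("s5",(240,160),800/140)):
    d=load(n)
    print(n)
    for dz in (0,.02,.025,.03,.035):
        cor=[t+r@np.array([sx*.009,sy*.010,-dz]) for sx in(-1,1) for sy in(-1,1)]
        print(dz,np.round((proj(d,cor)-o+.5)*k).astype(int).tolist())
d=load("w4")
for dz in (0,.02,.025,.03,.035):
    cor=[t+r@np.array([sx*.009,sy*.010,-dz]) for sx in(-1,1) for sy in(-1,1)]
    print(dz,np.round((proj(d,cor)-(220,100)+.5)*3).astype(int).tolist())
E
python3 - <<'E'
import cv2
for n,a in (("c5",(slice(190,220),slice(265,305))),("s5",(slice(195,230),slice(280,310)))):
    f=cv2.imread(f"pics/{n}.png")[a]; cv2.imwrite(f"pics/{n}q.png",cv2.resize(f,None,fx=15,fy=15,interpolation=cv2.INTER_NEAREST))
E
```

```text
c5
0 [[320, 172], [292, 187], [344, 186], [317, 201]]
0.02 [[320, 140], [293, 155], [345, 154], [317, 169]]
0.025 [[320, 132], [293, 147], [345, 146], [318, 161]]
0.03 [[321, 124], [293, 139], [345, 138], [318, 153]]
0.035 [[321, 116], [293, 130], [346, 130], [318, 144]]
s5
0 [[288, 335], [326, 338], [294, 317], [332, 320]]
0.02 [[288, 302], [326, 305], [294, 284], [332, 287]]
0.025 [[288, 294], [326, 297], [294, 276], [332, 279]]
0.03 [[288, 285], [326, 288], [294, 268], [332, 271]]
0.035 [[288, 277], [326, 280], [294, 260], [332, 263]]
0 [[130, 362], [131, 445], [210, 362], [209, 446]]
0.02 [[125, 389], [127, 480], [214, 389], [213, 481]]
0.025 [[124, 397], [125, 490], [215, 397], [214, 490]]
0.03 [[123, 405], [124, 501], [216, 405], [215, 501]]
0.035 [[121, 414], [123, 512], [217, 414], [216, 512]]
```

View pics/c5q.png

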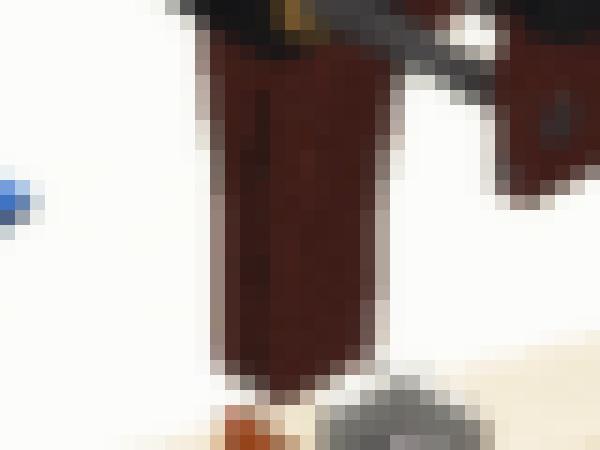

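View pics/s5q.png

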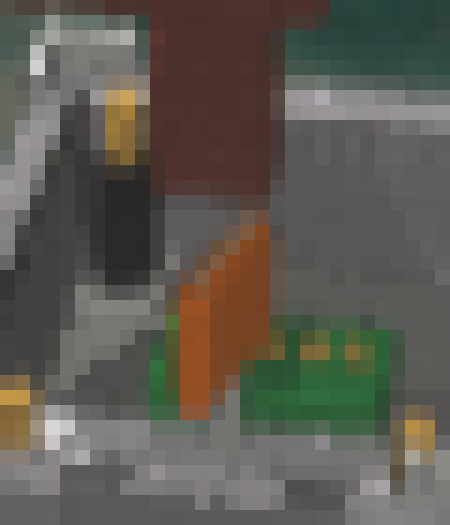

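From scene and side, the real tips sit 37–41 mm back from the reported TCP (about 30 mm in the wrist view, where the finger width biases it). The housing fits well from every camera, so the offset lies in the fingers. I'll use ~36 mm, then descend in guarded steps and confirm by the finger gap.

Run:
```python
from h import *
P=[.5398,-.1550]
ungrasp()
ctrl.line_to([*P,.085],rate=.12)
ctrl.goto([*P,.085],down(np.radians(5.4)))
for z in (.05,.038,.031,.026):
    ctrl.line_to([*P,z],down(np.radians(5.4)),rate=.1)
    f=np.array(sensors.read_ft_force());print(z,round(sensors.read_clock(),2),np.round(f,1))
    if abs(f).max()>6: break
snap("scene","c6");snap("side","s6")
for n,a in (("c6",(slice(170,290),slice(220,380))),("s6",(slice(150,255),slice(240,380)))):
    f=cv2.imread(f"pics/{n}.png")[a]; cv2.imwrite(f"pics/{n}q.png",cv2.resize(f,None,fx=5,fy=5,interpolation=cv2.INTER_CUBIC))
```

```text
0.05 13.97 [ 0.2 -0.1  0.1]
0.038 14.24 [ 0.5  0.1 -0.8]
0.031 14.49 [-0.4 -0.1 -0.2]
0.026 14.74 [-0.4 -0.  -0.5]
```

View pics/c6q.png

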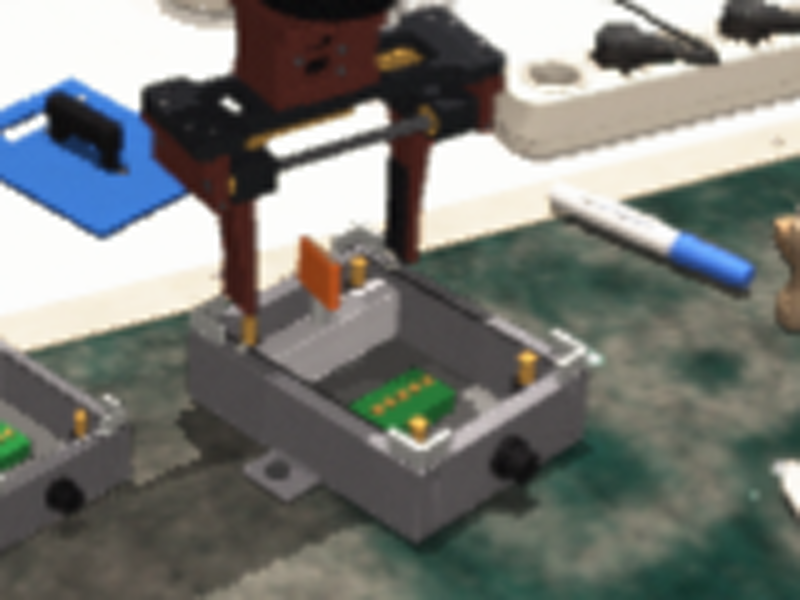

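View pics/s6q.png

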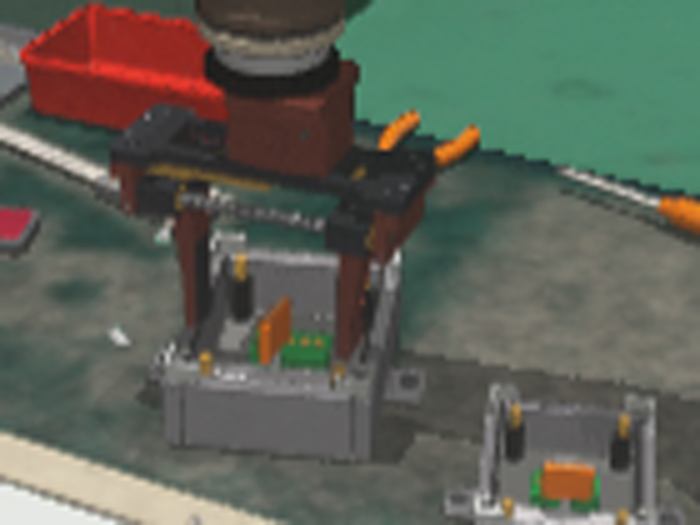

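The open fingers now straddle the orange wing (scene tips at ~(245,312) and (405,258), wing at (320,272)), and there is no contact force. I'll close and turn.

Run:
```python
from h import *
grasp(15)
g=sensors.read_finger_gap()
print(sensors.read_clock(),g,np.round(sensors.read_ft_force(),1),np.round(sensors.read_tcp_pos(),4))
if .006<g<.010:
  P=[.5398,-.1550,.026]
  for y in (-14,-33,-52,-71.0):
    ctrl.line_to(P,down(np.radians(y)),rate=.1)
    print(y,round(sensors.read_clock(),2),np.round(sensors.read_tcp_pos(),4),np.round(sensors.read_ft_force(),1),np.round(sensors.read_wrist_torque(),2))
  ctrl.dwell(.2)
  r=R.from_rotvec(sensors.read_tcp_rot()).as_matrix();print(np.degrees(np.arctan2(r[1,0],r[0,0])),sensors.read_finger_gap())
snap("wrist","w7");snap("scene","c7")
```

```text
16.0417 0.007684072475820163 [-5.3 -0.4  4.1] [ 0.5384 -0.1552  0.0259]
-14 16.53 [ 0.5382 -0.1552  0.0259] [-5.9  0.6  5.1] [-0.13  1.29 -0.  ]
-33 17.02 [ 0.538  -0.1551  0.0259] [-6.7 -0.4  6.7] [-0.01  1.51 -0.05]
-52 17.5 [ 0.5378 -0.155   0.0259] [-7.6 -0.7  7.1] [ 0.05  1.64 -0.03]
-71.0 17.98 [ 0.5377 -0.1548  0.0259] [-9.1  1.   6. ] [ 0.17  1.69 -0.09]
-71.00102719514874 0.007903677002934333
```

View pics/w7.png

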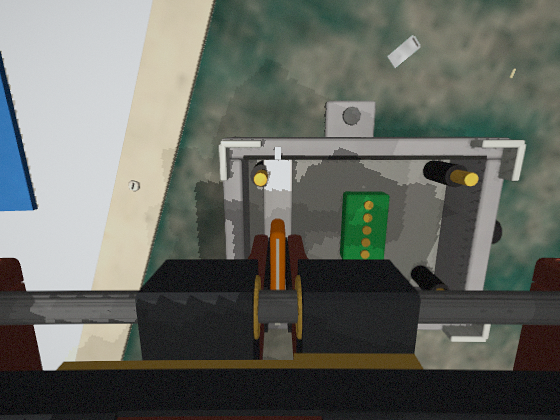

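Gap 7.9 mm: the wing was gripped and turned to -71.0° (jaw axis), and its white line at column 277 lines up with the rim mark at (278,152). I'll release, lift and verify.

Run:
```python
from h import *
ungrasp()
print(sensors.read_clock(),np.round(sensors.read_ft_force(),1),np.round(sensors.read_tcp_pos(),4))
p=np.array(sensors.read_tcp_pos());
ctrl.line_to([.5398,-.1550,.10],rate=.15)
# view pose: back off so that housing is in view
ctrl.goto([.50,-.18,.20],down(np.radians(-71.0)))
ctrl.dwell(.15)
d=snap("wrist","w8"); print(sensors.read_clock())
f=cv2.imread("pics/w8.png");cv2.imwrite("pics/w8z.png",cv2.resize(f[50:260,170:420],None,fx=2.8,fy=2.8,interpolation=cv2.INTER_CUBIC))
```

```text
19.5583 [0.1 1.1 0.4] [ 0.5398 -0.155   0.026 ]
20.9167
```

View pics/w8z.png

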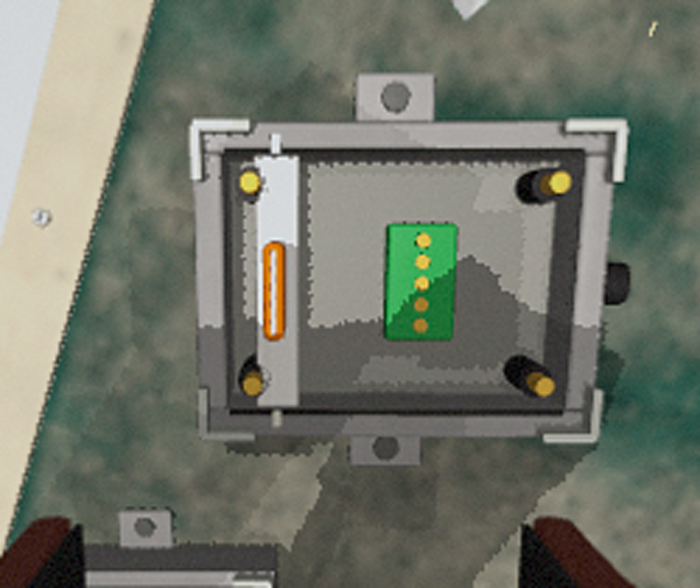

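w8z shows the wing vertical at column 274, in line with the rim marks at (276,143) and (276,418). I'll quantify this and then go for the cover.

Run:
```python
from h import *
d=load("w8"); o=np.array([170,50])
tr=lambda q:(np.array(q,float)+.5)/2.8-.5+o
P=onz(d,tr([(249,182),(560,182),(543,385),(252,384)]),.051)
c=P.mean(0); L=np.array([(40,60),(40,-60),(-40,-60),(-40,60)])/1e3
z=(P[:,0]-c[0])+1j*(P[:,1]-c[1]); l=L[:,0]+1j*L[:,1]
k=(z*l.conj()).sum()/(abs(l)**2).sum(); print("housing",c,abs(k),np.degrees(np.angle(k)),np.round(abs(z-k*l)*1e3,1))
W=onz(d,tr([(274,245),(274,338)]),.081); v=W[0]-W[1]; print("wing",W.mean(0),np.linalg.norm(v),np.degrees(np.arctan2(v[1],v[0])))
y=np.radians(20.4); C=[.5126,.1117]
ctrl.goto([*C,.07],down(y))
for zz in (0.0,-.015,-.025,-.030):
    ctrl.line_to([*C,zz],down(y),rate=.12)
    f=np.array(sensors.read_ft_force());print(zz,round(sensors.read_clock(),2),np.round(f,1))
    if abs(f).max()>6: break
snap("side","s9");snap("wrist","w9")
f=cv2.imread("pics/s9.png");cv2.imwrite("pics/s9z.png",cv2.resize(f[200:340,170:350],None,fx=4,fy=4,interpolation=cv2.INTER_CUBIC))
```

```text
housing [ 0.55591867 -0.20189975  0.051     ] 0.9915425665076082 18.845063586524642 [0.4 0.4 0.2 0.2]
wing [ 0.53968754 -0.15534565  0.081     ] 0.03328763646466012 18.567366892817855
0.0 22.87 [-0.2 -0.   0.1]
-0.015 23.14 [0.  0.1 0.4]
-0.025 23.39 [-0.8 -0.2  0.3]
-0.03 23.64 [-0.   0.2  0.3]
```

View pics/s9z.png

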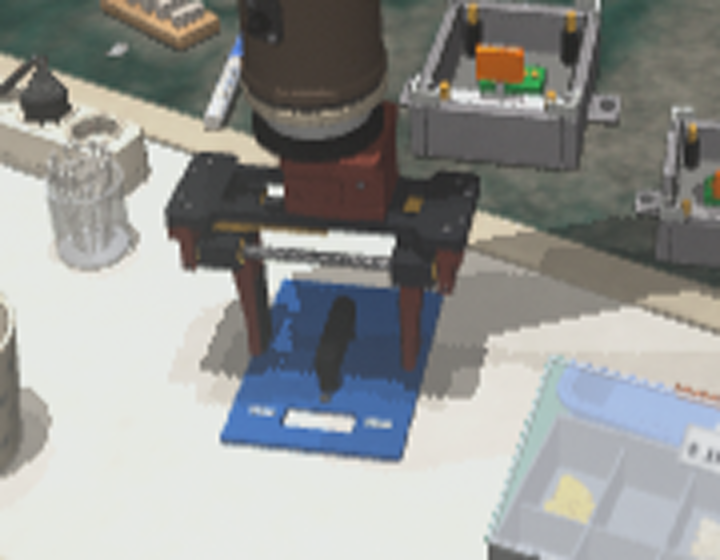

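View pics/w9.png

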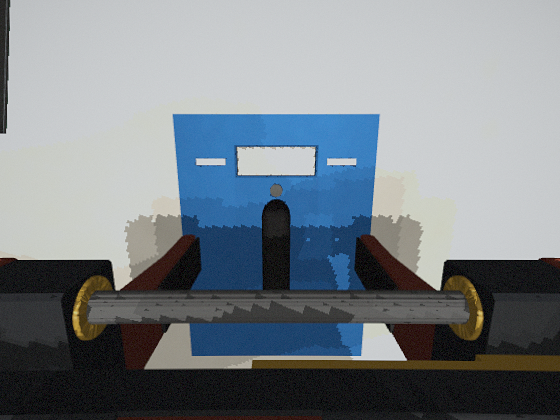

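The fingers straddle the black handle symmetrically (wrist: handle at column 276, slot at (276,161) square to the image; fastener 0.3° off line with the housing). I'll grip, check the gap is about 14 mm, and lift.

Run:
```python
from h import *
y=np.radians(20.4); C=[.5126,.1117]
grasp(45)
g=sensors.read_finger_gap();p=np.array(sensors.read_tcp_pos())
print(sensors.read_clock(),g,np.round(sensors.read_ft_force(),1),np.round(p,4))
if .011<g<.017:
    ctrl.line_to([p[0],p[1],.10],down(y),rate=.15)
    print(sensors.read_clock(),sensors.read_finger_gap(),np.round(sensors.read_ft_force(),1),np.round(sensors.read_wrist_torque(),2))
    ctrl.dwell(.2)
    snap("wrist","w10");snap("side","s10");snap("scene","c10")
```

```text
24.8667 0.013766940702298485 [-0.5 -1.   1.4] [ 0.5124  0.1116 -0.03  ]
25.8833 0.013651412820577824 [ 0.9  0.8 -3. ] [ 0.01 -0.12 -0.  ]
```

View pics/w10.png

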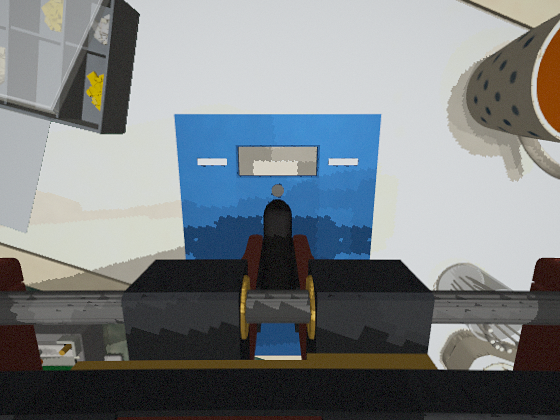

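View pics/s10.png

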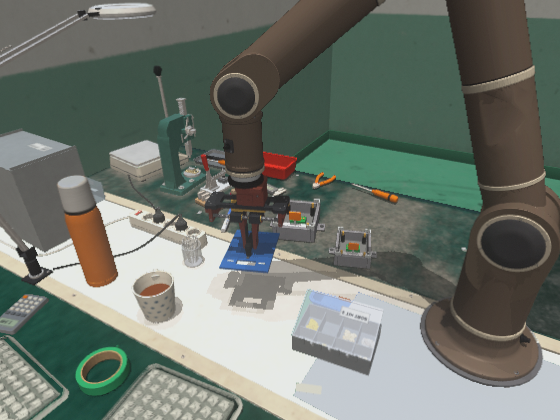

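Rigid grip (gap 13.7 mm, cover level and clear of the bench; in the wrist view the slot is at (277,161)). I'll compute the cover centre in the tool frame and move above the housing.

Run:
```python
from h import *
d=load("w10"); T=d["cw"]@np.linalg.inv(d["tool_from_camera"])
inv=np.linalg.inv(T); ztop=T[2,3]+.029
def tool(px): 
    P=onz(d,px,ztop); return (P-T[:3,3])@T[:3,:3]
S=tool([(237,146),(318,146),(317.5,177),(238,177)]); print("slot tool mm",np.round(S*1e3,1)[:,:2].tolist(),np.round(S.mean(0)*1e3,1))
E=tool([(175,114),(381,114)]); print("edge",np.round(E*1e3,1).tolist())
# housing placement, hover
yh=np.radians(18.9); H=np.array([.5555,-.2022])
ctrl.goto([.5555,-.2022,.10],down(yh))
ctrl.line_to([.5555,-.2022,.072],down(yh),rate=.12)
ctrl.dwell(.25)
print(sensors.read_clock(),np.round(sensors.read_tcp_pos(),4),sensors.read_finger_gap())
snap("wrist","w11");snap("side","s11");snap("scene","c11")
f=cv2.imread("pics/w11.png");cv2.imwrite("pics/w11z.png",cv2.resize(f[90:260,150:400],None,fx=3.2,fy=3.2,interpolation=cv2.INTER_CUBIC))
f=cv2.imread("pics/c11.png");cv2.imwrite("pics/c11z.png",cv2.resize(f[170:290,220:380],None,fx=5,fy=5,interpolation=cv2.INTER_CUBIC))
```

```text
slot tool mm [[-21.0, -58.4], [23.0, -58.4], [23.2, -41.5], [-21.0, -41.5]] [  1.1 -49.9 -29. ]
edge [[-53.2, -74.8, -28.9], [55.6, -74.8, -29.1]]
28.075 [ 0.556  -0.2022  0.0727] 0.013551272377641269
```

View pics/w11z.png

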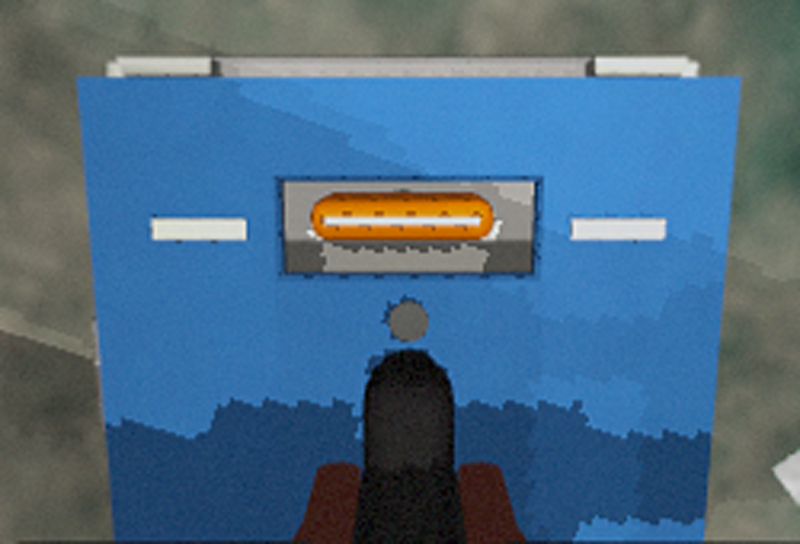

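View pics/c11z.png

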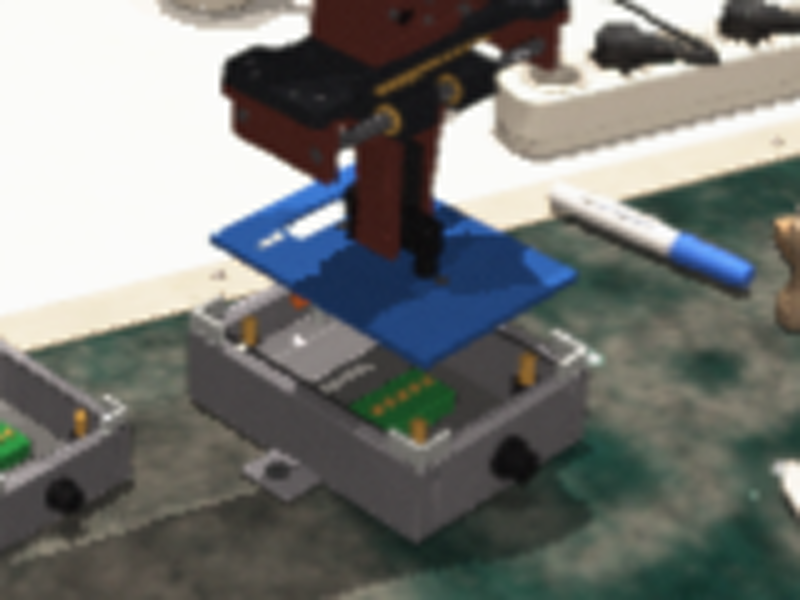

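The slot sits over the wing: in the crop, slot centre ~(409,226), wing ~(402,218). I'll compute the relative offset at their true heights.

Run:
```python
from h import *
d=load("w11"); T=d["cw"]@np.linalg.inv(d["tool_from_camera"])
tr=lambda q:(np.array(q,float)+.5)/3.2-.5+np.array([150,90])
def tool(q,z):
    return ((onz(d,tr(q),z)-T[:3,3])@T[:3,:3]*1e3).round(1)
S=tool([(277,179),(541,179),(538,275),(283,275)],T[2,3]+.029); print("slot",S.tolist(),S.mean(0))
W=tool([(323,221),(482,221),(311,217),(494,217)],.081); print("wing",W.tolist(),W.mean(0))
G=tool([(108,57),(697,57)],.057); print("guide outer far corners",G.tolist(),G.mean(0))
E=tool([(77,77),(741,77)],T[2,3]+.029); print("plate far corners",E.tolist(),E.mean(0))
Hh=T[:3,:3].T@(np.array([.5557,-.2021,.045])-T[:3,3]);print("housing in tool",Hh*1e3)
```

```text
slot [[-21.4, -58.6, -29.1], [23.4, -58.6, -29.0], [23.4, -42.3, -29.0], [-20.9, -42.3, -29.0]] [  1.125 -50.45  -29.025]
wing [[-15.5, -49.9, -8.3], [15.0, -49.9, -8.3], [-17.8, -50.7, -8.3], [17.3, -50.7, -8.3]] [ -0.25 -50.3   -8.3 ]
guide outer far corners [[-61.5, -81.5, 15.6], [60.8, -81.5, 15.7]] [ -0.35 -81.5   15.65]
plate far corners [[-53.7, -75.0, -29.1], [55.7, -75.0, -29.0]] [  1.   -75.   -29.05]
housing in tool [-0.33487005 -0.18109309 27.7394712 ]
```

The cover needs about -1.3 mm along tool x; y is within 0.2 mm. I'll correct that, then do a guarded descent.

Run:
```python
from h import *
yh=np.radians(18.9); X=[.5543,-.2026]
grasp(60)
for z in (.072,.055,.042,.035,.029):
    ctrl.line_to([*X,z],down(yh),rate=.06)
    f=np.array(sensors.read_ft_force());print(z,round(sensors.read_clock(),2),np.round(sensors.read_tcp_pos(),4),np.round(f,1))
    if abs(f+[0,0,2.7]).max()>7: break
ctrl.dwell(.1)
snap("wrist","w12");snap("side","s12");snap("scene","c12")
f=cv2.imread("pics/w12.png");cv2.imwrite("pics/w12z.png",cv2.resize(f[90:260,150:400],None,fx=3.2,fy=3.2,interpolation=cv2.INTER_CUBIC))
f=cv2.imread("pics/c12.png");cv2.imwrite("pics/c12z.png",cv2.resize(f[170:290,220:380],None,fx=5,fy=5,interpolation=cv2.INTER_CUBIC))
```

```text
0.072 28.69 [ 0.5541 -0.2027  0.072 ] [-0.1  0.5 -3.2]
0.055 29.12 [ 0.5539 -0.2024  0.0543] [ 0.7  0.7 -3.1]
0.042 29.49 [ 0.5539 -0.2025  0.0415] [-0.5 -0.5 -3. ]
0.035 29.76 [ 0.554  -0.2025  0.0346] [-1.2  0.7 -2.2]
0.029 30.01 [ 0.554  -0.2025  0.0286] [ 0.2 -0.2 -2.8]
```

View pics/w12z.png

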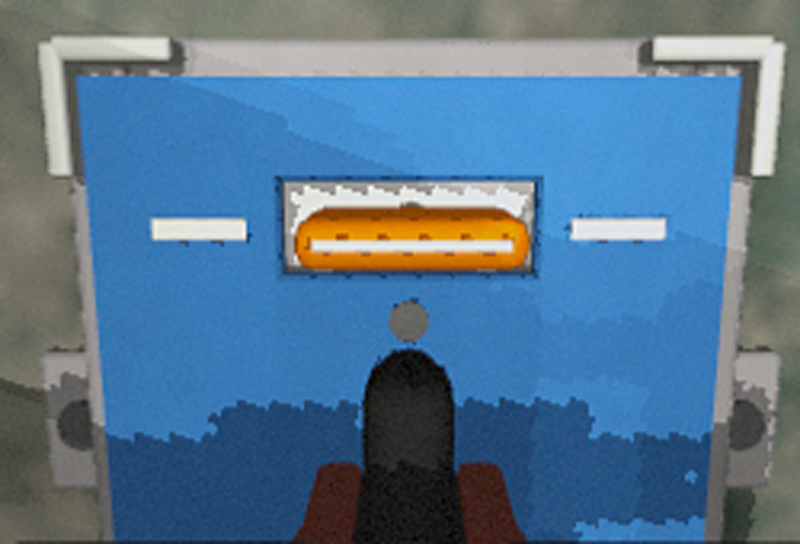

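View pics/c12z.png

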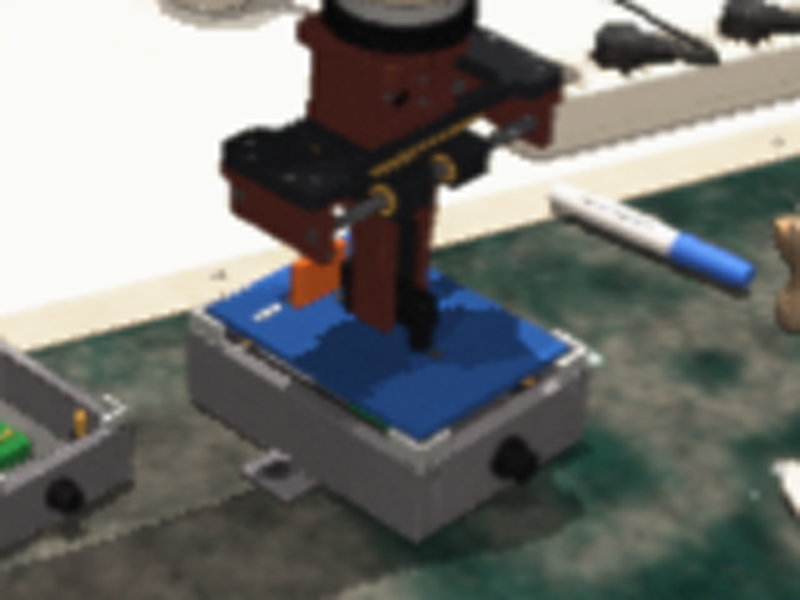

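The fastener has come up through the slot and all four corners lie inside the guides, with no contact force. Next I press down in small steps.

Run:
```python
from h import *
yh=np.radians(18.9); X=[.5543,-.2026]
for z in (.0265,.024,.022,.0205,.019,.0175,.016,.0145,.013):
    ctrl.line_to([*X,z],down(yh),rate=.03); ctrl.dwell(.1)
    f=np.mean([sensors.read_ft_force() for _ in range(5)],0);p=np.array(sensors.read_tcp_pos())
    print(z,round(sensors.read_clock(),2),np.round(p,4),np.round(f,1),np.round(sensors.read_wrist_torque(),2),round(sensors.read_finger_gap(),4))
    if f[2]>24 or abs(f[:2]).max()>12: break
```

```text
0.0265 30.61 [ 0.5548 -0.2027  0.0269] [0.2 0.3 1.1] [-0.13 -0.21 -0.01] 0.0138
0.024 30.96 [ 0.5548 -0.2027  0.0244] [ 0.1 -0.7  4.2] [-0.09 -0.27 -0.07] 0.0135
0.022 31.31 [ 0.5548 -0.2028  0.0225] [0.1 0.1 6.5] [-0.05 -0.1   0.05] 0.0132
0.0205 31.66 [ 0.5548 -0.2027  0.0212] [0.2 0.7 8.6] [0.01 0.01 0.06] 0.0134
0.019 32.01 [ 0.5549 -0.2028  0.0209] [-3.6  1.  19.5] [0.21 0.95 0.02] 0.0134
0.0175 32.36 [ 0.5549 -0.2029  0.0209] [-10.2   2.1  32.5] [ 0.49  2.06 -0.01] 0.0136
```

It bottomed out hard at reported z = 0.0209, where 0.021 was predicted for home; force jumped from 9 to 32 N. I'll ease off slightly to ~24 N and check visually.

Run:
```python
from h import *
yh=np.radians(18.9)
ctrl.line_to([.5546,-.2027,.0183],down(yh),rate=.03); ctrl.dwell(.3)
f=np.mean([sensors.read_ft_force() for _ in range(5)],0)
print(round(sensors.read_clock(),2),np.round(sensors.read_tcp_pos(),4),np.round(f,1),np.round(sensors.read_wrist_torque(),2),sensors.read_finger_gap())
snap("wrist","w13");snap("side","s13");snap("scene","c13")
d=load("w13")
f=cv2.imread("pics/w13.png");cv2.imwrite("pics/w13z.png",cv2.resize(f[90:260,150:400],None,fx=3.2,fy=3.2,interpolation=cv2.INTER_CUBIC))
f=cv2.imread("pics/c13.png");cv2.imwrite("pics/c13z.png",cv2.resize(f[170:290,220:380],None,fx=5,fy=5,interpolation=cv2.INTER_CUBIC))
```

```text
32.91 [ 0.5549 -0.2028  0.0209] [-8.8  2.4 27.2] [0.51 1.64 0.03] 0.013554875663047925
```

View pics/w13z.png

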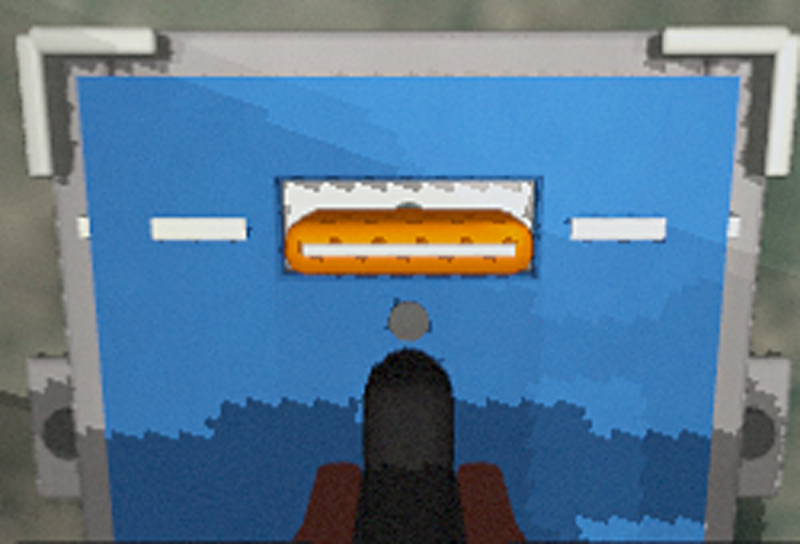

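View pics/c13z.png

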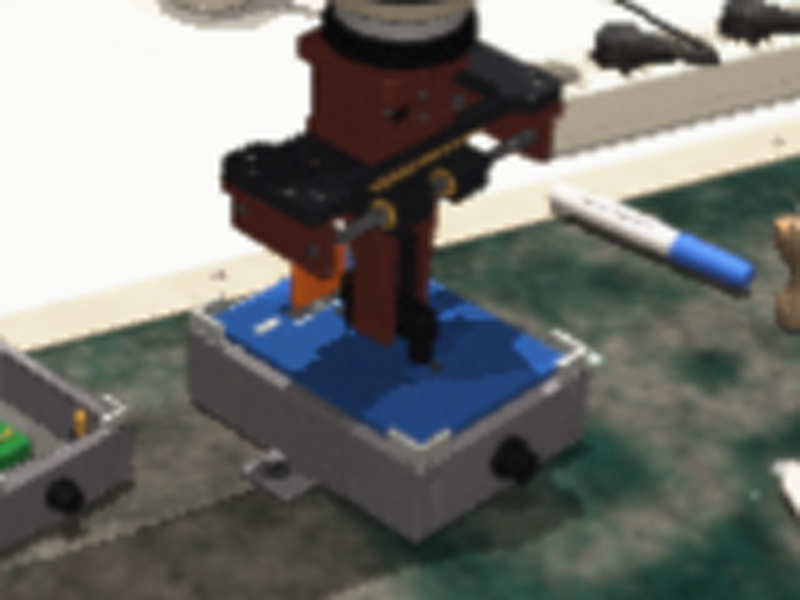

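View pics/s13.png

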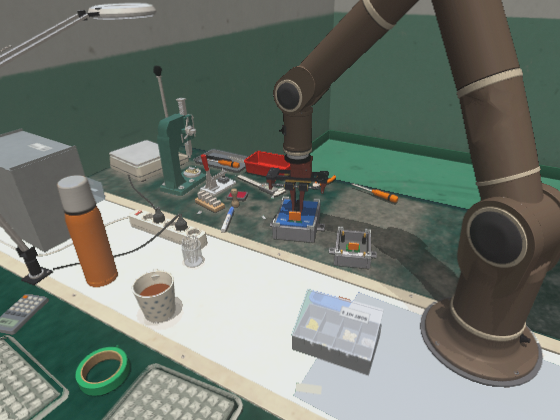

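The cover lies flat on the rim (w13z). The dashes at rows 228–229 are in line with the rim marks at (83,227) and (735,227), and the wing stands through the slot, horizontal and in line. The mug (155,297) and jar (192,250) sit where they did in the first pictures. Handing in.

Run:
```python
from h import *
workorder.sign_off()
print(sensors.read_clock(),np.round(sensors.read_tcp_pos(),4),np.round(sensors.read_ft_force(),1),sensors.read_finger_gap())
```

```text
the job is handed in; nothing more can be done
the job is handed in; nothing more can be done
```

I turned the orange fastener in line with the white rim marks. Then I took the blue cover by its handle, lowered it over the fastener and pressed it flat on the rim. I handed the job in at about 33 s of the 59 s, still pressing and gripping at 60 N.

**Last checks before hand-in:**
- **Fastener:** it measured about 0.3° off line after the turn, and the final picture shows the wing standing through the slot and still in line.
- **Cover:** it stopped hard at reported z 0.0209, where 0.021 was predicted for home. The cover looks flat inside all four guides, and its dashes line up with the rim marks.
- **Push:** I was holding about 27 N down. There was also about 9 N sideways, which I left because it was steady.
- **Bystanders:** the mug and jar are where they were in the first pictures. The gripper went nowhere near the side cutters, but I did not measure them again.

**What failed or disagreed:**
- **First grip missed:** the fingers closed above the wing without touching it, because the real fingertips sit well short of the reported TCP. The fixed cameras put this at 37–41 mm and the wrist camera at about 30 mm. I used 36 mm, and the second grip held.
- **Fastener position:** gripping showed the fastener about 1.4 mm off in x from where the wrist camera put it. I left that uncorrected and lined up the cover by the slot and wing in the wrist view.
- **After hand-in:** the final readings were refused, so I have no check from after that moment.

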